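Feed one turning blank to the lathe

TASK

Order one turning blank from the feeder: on the grey key box press the white key, then the blue, then the green, each fully down and one at a time, without pressing the red stop key. Then pull the feeder's sprung slide by its crossbar all the way out to its stop, just once, so that only the lowest blank drops and rolls into the tray at the back, and ease the slide back fully home without letting it snap. Do not touch the blanks, and leave the other things on the bench where they are.

Things in the scene. Friction and masses are not known exactly. Their poses are not given: they have to be found in the camera images.
- feeder: Plywood blank feeder fixed to the bench, 300 mm long in its x, 184 mm wide, 115 mm high, with a blue-walled open hopper (180 mm high) holding three blanks one above another. Origin on the bench under the hopper's middle; x points away from the crossbar, y along the blanks. Front face at x = -120 mm. At the back (x = 105 to 172 mm) the chute ends in an open tray with a yellow lip.
- slide (a joint): Pull-out of the aluminium sprung slide along the feeder's -x, in m: 0 = home, 0.078 = at its stop. The spring pulls it home with 3 N (home) to 10 N (stop); let go, it snaps back. Its pocket carries the lowest blank, which drops into the chute over the last 20 mm of the pull; when it is home again the next blank sinks into the pocket.
- slide_bar (a point): Middle of the slide's steel crossbar (moves with it): level, 16 mm thick, 140 mm long along the feeder's y, a 24 mm black ball at each end, 100 mm above the bench, at home 172 mm in front of the feeder's origin. The 44 mm gap between bar and feeder front is open from above, crossed only by the 12 mm pull rod in its middle: fingers can go down behind the bar beside the rod.
- key_box: Grey flat box 150 x 150 x 30 mm fixed to the bench, origin at the centre of its underside, carrying four round keys in a square of 68 mm pitch, in any order.
- key_white (a joint): Travel of the white key, in m: 0 = up, 0.006 = fully down (5 N); it springs back.
- key_white_top (a point): Centre of the top of the white key: a round cap of 32 mm diameter standing 10 mm out of its black collar of 48 mm, 52 mm above the bench; pressed straight down.
- key_blue (a joint): Travel of the blue key, in m: 0 = up, 0.006 = fully down (5 N); it springs back.
- key_blue_top (a point): Centre of the top of the blue key: a round cap of 32 mm diameter standing 10 mm out of its black collar of 48 mm, 52 mm above the bench; pressed straight down.
- key_green (a joint): Travel of the green key, in m: 0 = up, 0.006 = fully down (5 N); it springs back.
- key_green_top (a point): Centre of the top of the green key: a round cap of 32 mm diameter standing 10 mm out of its black collar of 48 mm, 52 mm above the bench; pressed straight down.
- key_red (a joint): Travel of the red key, in m: 0 = up, 0.006 = fully down (5 N); it springs back. The stop key: not to be pressed.
- key_red_top (a point): Centre of the top of the red key: a round cap of 32 mm diameter standing 10 mm out of its black collar of 48 mm, 52 mm above the bench; pressed straight down.
- blank_1: Pale wooden cylinder 30 mm thick, 150 mm long, at the start the lowest of three (the one to feed) in the hopper; origin at its centre, its y along its length.
- blank_2: Medium brown wooden cylinder 30 mm thick, 150 mm long, at the start the middle in the hopper; origin at its centre, its y along its length.
- blank_3: Dark brown wooden cylinder 30 mm thick, 150 mm long, at the start the topmost in the hopper; origin at its centre, its y along its length.
- mug: Bystander, loose, to be left alone. Blue mug with a handle, 95 mm high, 80 mm wide, origin under its centre.
- wax_tin: Bystander, loose, to be left alone. Round tin, 55 mm high, 72 mm wide, origin under its centre.
- oil_bottle: Bystander, loose, to be left alone. Yellow bottle, 170 mm high, 56 mm wide, origin under its centre.
- caliper: Bystander, loose, to be left alone. Steel caliper lying flat, 200 mm long in its x, 14 mm high, origin on the bench at the middle of its beam.
- chuck_key: Bystander, loose, to be left alone. Steel T-shaped chuck key lying flat, 115 mm long in its x, 90 mm bar, 18 mm high.
- sanding_block: Bystander, loose, to be left alone. Cork sanding block, 110 x 65 x 35 mm, origin under its centre.
Mind the look-alikes: they are no part of the job. There is more than one size of the blank_3; the one meant has the size given above.

How it is judged:
On the way, in this order (a step that is already met when the one before it is completed fails the run):
1. the white key is pressed down (value of joint key_white above 0.0045 m), for 0.05 s.
2. the blue key is pressed down (value of joint key_blue above 0.0045 m), for 0.05 s.
3. the green key is pressed down (value of joint key_green above 0.0045 m), for 0.05 s.
4. the slide is pulled out to its stop (more than 73 of 78 mm) (value of joint slide above 0.073 m), for 0.2 s.
At the end, for the whole second after the job is handed in: The slide is home (within 4 mm), the lowest blank lies at rest in the tray at the back of the feeder (its centre 110 to 180 mm behind the feeder's origin, within 40 mm of the middle line, lower than 60 mm), the other two blanks rest in the hopper, and the keys are up (value of joint slide below 0.004 m and x of blank_1 in the frame of feeder between 0.11 and 0.18 m and y of blank_1 in the frame of feeder between -0.04 and 0.04 m and z of blank_1 in the frame of feeder below 0.06 m and x of blank_2 in the frame of feeder between -0.025 and 0.025 m and z of blank_2 in the frame of feeder between 0.09 and 0.2 m and x of blank_3 in the frame of feeder between -0.025 and 0.025 m and z of blank_3 in the frame of feeder between 0.09 and 0.2 m and linear speed of each of blank_1, blank_2, blank_3 below 0.03 m/s and value of joint each of key_white, key_blue, key_green below 0.002 m); the robot touches nothing.
It fails at once if the red stop key is pressed (more than 2 mm) (value of joint key_red above 0.002 m).
It fails at once if two keys are pressed at once (each more than 3 mm) (value of joint each of key_white, key_blue above 0.003 m or value of joint each of key_white, key_green above 0.003 m or value of joint each of key_blue, key_green above 0.003 m).
It fails at once if the slide snaps back (faster than 0.5 m/s) (velocity of joint slide below -0.5 m/s).
It fails at once if the robot touches a blank (more than 0.5 N) (contact force between any of the fingers, the arm and blank_1 above 0.5 N or contact force between any of the fingers, the arm and blank_2 above 0.5 N or contact force between any of the fingers, the arm and blank_3 above 0.5 N).
It fails at once if another thing on the bench is moved by more than 30 mm (distance of any of mug, wax_tin, oil_bottle, caliper, chuck_key, sanding_block from where it was at the start of the episode above 0.03 m).
It also fails if it takes over 51 s, if anything falls off the work surface, if the arm or the gripper's body presses on something with over 40 N, if the wrist force passes 120 N, or if a joint passes its speed limit or range.

ROBOT

A 6-joint arm with a two-finger parallel gripper is mounted at the origin on the work surface. World frame = base frame: x ahead of the robot, y to its left, z up, the work surface at z = 0. Lengths are in m, angles in rad, forces in N, time in s.
With the tool pointing down it reaches from about 0.375 to 0.9 m from the base axis. Payload 3.1 kg.
Tool frame: the origin (TCP) lies on the centre line of the jaws, within the pads' length; the fingertips stand 14 mm ahead of it and the grasp point (between the pads) lies 5 mm behind it; x points along the fingers, y is the direction in which the jaws open and shut, and the axes are right-handed (so a half turn about x gives the same grasp; the last joint's range is limited). The gripper opens to 87 mm and grips with 3 to 60 N. Pads are 19 mm wide; open, the fingers measure 117 mm over their backs; the gripper's body (75 mm by 190 mm) begins 51 mm behind the grasp point.
Start: joints at [-1.294, 0.527, 1.433, -0, 1.181, -0.178], TCP at [0.275, -0.561, 0.237] pointing down, gripper open.
Joint ranges: [-3.08, 3.08], [-0.75, 2.2], [0.22, 2.44], [-1.43, 4.57], [0, 2.65], [-2.85, 2.85]. Speed limits (rad/s): [2.79, 2.79, 3.14, 3.14, 3.14, 3.14].

INTERFACE

Orientations are given as a unit quaternion [w, x, y, z].
In Python, from rig import robot, read_camera, sign_off, spot_in, silhouettes, landmark_of gives the robot as it stands.
- The arm moves only by the shell command python3 -m creep 'ROWS' [FORCE]. ROWS is text: rows parted by semicolons, each of 7 numbers parted by spaces: the turn, a rotation vector about the tool's x, y, z in degrees, then the shift along the tool's x, y, z in cm, then the finger opening in cm, from 0 to 8.7. A call has exactly 10 rows; each row shifts and turns the commanded pose from where the row before left it, along the tool's axes as they then stand; what a row does not reach is not made up. A row lasts 1/8 s, in which the tool goes at most 62.5 mm and 10.7 degrees, less where a joint would pass 70% of its speed; a pose out of reach is approached as far as the arm can. A call with a gripper value outside its range is refused whole. The fingers move at their own pace and stop on an object; FORCE is the grip in N (left out, the last holds). Time passes only in rows, so rows that do not move let the fingers close, or fill a call up. It gives the time, the measured TCP pose, the force and the opening at its end, in the units of the state.
- robot.sense(): the state, without advancing time (a new reading comes with each control period).
- read_camera(name): name is "side" or "top"; returns a dict with "color" (400x640x3 uint8, red, green, blue), "depth" (400x640 float32, m along the optical axis (not along the pixel's ray), 0 where there is no reading), "fx", "fy", "cx", "cy" (pixels), "k1" (the pictures are not rectified: a ray, as slopes to the right and down, at radius r is drawn at 1 + k1 r^2 times it, then the intrinsics apply), "rvec" (rotation vector, rad) and "tvec" (3), from world to camera coordinates, as OpenCV has them. Camera axes: x right, y down, z forward; pixel columns grow to the right and rows downward; lengths in m; the calibration is good to about 2 mm. A picture is of the moment at which its call begins.
- sign_off(): hands the job in, once; it reports no verdict.
Trained networks look in the newest picture that a camera, given by its name, has taken for a name from the list of things; names that differ only in an ending like _2 or _b are one class to them, and where a whole thing is asked for, a point or a joint stands for the part that bears it (a point fixed in the world has none). Each returns a list of dicts, best first, with "conf" (0 to 1); they miss things now and then, are a little off and sometimes report something else, mostly with a low value. They report only what shows in the picture. A call takes as long as a camera call. They do not tell look-alikes from the thing itself.
- spot_in(target, camera): "bbox" ([left, top, right, bottom] in pixels, round what is visible of it).
- silhouettes(target, camera): "pixels" (400x640 bool, what is visible of it) and "bbox" ([left, top, right, bottom] in pixels, round what is visible of it).
- landmark_of(target, camera): "at" ([column, row] in pixels: a listed point, or the origin of a listed thing).
The state is a dict: "clock": time; "q": joint angles; "dq": joint speeds; "joint_efforts": joint torques, N m; "ee_pos": TCP position; "tcp_rot": TCP orientation; "ft_force": force on the tool from outside, world axes, zero at the start; "ft_torque": the same for the moment, N m; "grip_width": finger opening in m.
Only numpy, scipy, OpenCV 4.12 (cv2) and the standard library are available. Lean on these libraries where they do the work, as an engineer would, in place of code of your own. Each camera call takes 0.05 s, during which the arm holds its last target.

## Working session

There is one attempt and no reset: what is moved stays moved. The work goes in short steps, Python scripts to look and compute and a shell command to move; the robot and the scene stay as the last step left them, time stands still between calls to the robot, and variables do not carry over. Pictures are saved under pics/ and viewed, and the job is handed in when it is done.

```bash
ls; mkdir -p pics; python3 - <<'E'
from rig import robot, read_camera, sign_off, spot_in, silhouettes, landmark_of
import cv2
print(robot.sense())
for n in ("side","top"):
    c=read_camera(n); cv2.imwrite(f"pics/{n}0.png",c["color"][:,:,::-1])
    print(n,{k:c[k] for k in c if k not in("color","depth")})
    for t in ["feeder","slide_bar","key_box","key_white_top","key_blue_top","key_green_top","key_red_top"]:
        print(t,[(x["conf"],x["at"]) for x in landmark_of(t,n)][:3])
E
```

```text
pics
{'clock': 0.0, 'q': array([-1.29448921e+00,  5.28484980e-01,  1.43390880e+00, -3.05000562e-06,
        1.18142091e+00, -1.78508555e-01]), 'dq': array([ 0.00032907, -0.0002143 ,  0.00027065, -0.00055101, -0.00101729,
        0.00097913]), 'joint_efforts': array([-7.70662245e-04, -4.40053654e+01, -1.76591706e+01,  6.31835335e-02,
        5.81997342e-02, -1.62989122e-04]), 'ee_pos': array([ 0.27438308, -0.56075424,  0.235558  ]), 'tcp_rot': array([-0.15863493, -0.68886175, -0.16020417,  0.68894054]), 'ft_force': array([-0.02381651,  0.20923616,  0.23010843]), 'ft_torque': array([ 0.01555002, -0.00337128, -0.00654751]), 'grip_width': 0.08700097881544429}
side {'fx': 447.86057935280473, 'fy': 447.86057935280473, 'cx': 315.73121098608397, 'cy': 198.69187060655918, 'k1': -0.05299275504432776, 'rvec': array([ 2.1643317 , -0.59888103,  0.32425131]), 'tvec': array([-0.52438657,  0.27483893,  1.223692  ])}
feeder []
slide_bar [(0.87, [282.0, 199.2])]
key_box [(0.81, [335.5, 308.2])]
key_white_top [(0.24, [336.7, 309.5])]
key_blue_top [(0.56, [327.6, 165.4]), (0.51, [351.5, 301.3])]
key_green_top [(0.47, [326.2, 167.2])]
key_red_top []
top {'fx': 425.071405780424, 'fy': 425.071405780424, 'cx': 313.7099075155502, 'cy': 205.49800926946014, 'k1': 0.037608669650690124, 'rvec': array([ 2.16965032, -2.20301799,  0.09598852]), 'tvec': array([-0.01375482,  0.59557264,  1.25566888])}
feeder [(0.64, [284.6, 174.7]), (0.33, [403.4, 252.8])]
slide_bar [(0.64, [284.4, 227.5]), (0.25, [406.2, 230.7])]
key_box [(0.84, [408.9, 242.4]), (0.69, [171.5, 226.2])]
key_white_top [(0.57, [428.3, 254.8])]
key_blue_top [(0.41, [429.9, 234.2]), (0.25, [285.3, 226.7])]
key_green_top [(0.59, [404.2, 229.8])]
key_red_top [(0.52, [403.7, 254.5])]
```

View pics/side0.png

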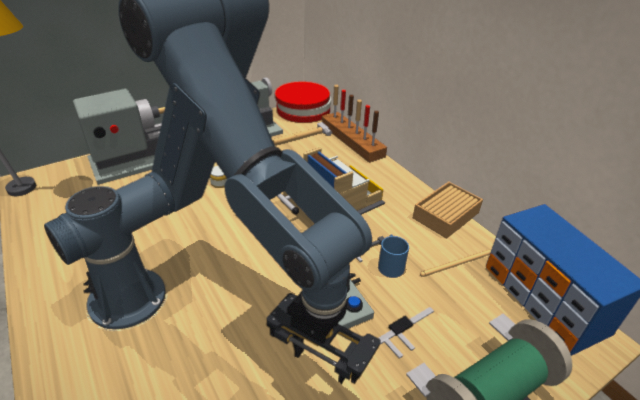

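View pics/top0.png

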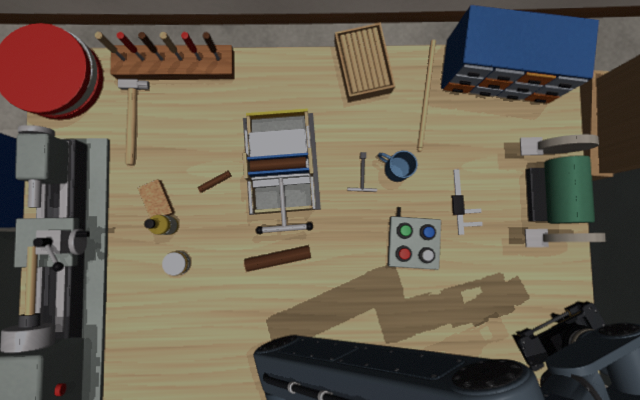

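The top view shows the feeder at about (280,165) with its bar at (284,227). The key box is at (414,243), with green (405,231), blue (429,233), red (404,254) and white (428,255). A spare dark blank lies in front of the bar at (278,259).

```bash
cat > h.py <<'E'
import numpy as np, cv2
from rig import *
def setup(c):
    R,_=cv2.Rodrigues(c["rvec"]); return R,np.array(c["tvec"])
def ray(c,px):
    x=(px[0]-c["cx"])/c["fx"]; y=(px[1]-c["cy"])/c["fy"]
    u,v=x,y
    for _ in range(20):
        s=1+c["k1"]*(u*u+v*v); u,v=x/s,y/s
    return u,v
def at_z(c,px,z):
    R,t=setup(c); u,v=ray(c,px); d=R.T@np.array([u,v,1.]); o=-R.T@t
    return o+d*(z-o[2])/d[2]
def at_depth(c,px):
    R,t=setup(c); u,v=ray(c,px); d=c["depth"][int(round(px[1])),int(round(px[0]))]
    return R.T@(np.array([u,v,1.])*d-t)
def cloud(c):
    R,t=setup(c); H,W=c["depth"].shape
    p=np.stack(np.meshgrid(np.arange(W),np.arange(H)),-1).astype(float)
    u,v=ray(c,(p[...,0],p[...,1])); P=np.stack([u,v,np.ones_like(u)],-1)*c["depth"][...,None]
    return (P-t)@R
def proj(c,P):
    R,t=setup(c); q=R@np.array(P)+t; u,v=q[0]/q[2],q[1]/q[2]; s=1+c["k1"]*(u*u+v*v)
    return c["fx"]*u*s+c["cx"],c["fy"]*v*s+c["cy"]
E
python3 - <<'E'
from h import *
c=read_camera("top"); np.set_printoptions(precision=4,suppress=True)
R,t=setup(c); print("cam",-R.T@t)
C=cloud(c); im=c["color"]; hsv=cv2.cvtColor(im,cv2.COLOR_RGB2HSV)
roi=np.zeros(im.shape[:2],bool); roi[218:270,388:442]=1
H,S,V=[hsv[...,i] for i in range(3)]
ms={"green":(H>40)&(H<85)&(S>100),"blue":(H>95)&(H<130)&(S>120),"red":((H<8)|(H>172))&(S>120),"white":(S<40)&(V>190)}
for k,m in ms.items():
    n,l,s,cen=cv2.connectedComponentsWithStats((m&roi).astype(np.uint8))
    i=1+np.argmax(s[1:,4]); mm=l==i
    print(k,s[i],cen[i],at_z(c,cen[i],.052),np.median(C[mm],0))
bx=roi&(abs(C[...,2]-.03)<.006); print("box",cv2.minAreaRect(C[...,:2][bx].astype(np.float32)))
# crossbar: height .085-.12, in roi
r=np.zeros_like(roi); r[205:245,245:325]=1
b=r&(C[...,2]>.085)&(C[...,2]<.125)
for y,x in np.argwhere(b)[::12]: print(x,y,C[y,x],end=' ')
print()
for px in [(261,230),(309,226),(285,228),(284,215),(283,205)]: print(px,at_depth(c,px),at_z(c,px,.108))
f=np.zeros_like(roi); f[100:215,235:330]=1
for z0,z1 in [(.105,.13),(.165,.2)]:
    m=f&(C[...,2]>z0)&(C[...,2]<z1); print(z0,m.sum(),cv2.minAreaRect(C[...,:2][m].astype(np.float32)))
im2=cv2.resize(im[100:280,220:450],None,fx=3.4,fy=3.3,interpolation=cv2.INTER_CUBIC)
cv2.imwrite("pics/crop1.png",im2[:,:,::-1])
E
```

```text
cam [ 0.4959 -0.0095  1.2983]
green [400 225  12  11 103] [405.3398 230.1068] [ 0.5168 -0.2897  0.052 ] [ 0.517  -0.2889  0.052 ]
blue [423 227  12  11 105] [428.4571 231.8286] [ 0.5108 -0.357   0.052 ] [ 0.5104 -0.3569  0.0524]
red [399 248  12  12 111] [404.3333 253.4054] [ 0.4491 -0.2845  0.052 ] [ 0.45   -0.2843  0.052 ]Traceback (most recent call last):
  File "<stdin>", line 10, in <module>
    return _wrapfunc(a, 'argmax', axis=axis, out=out, **kwds)
    return bound(*args, **kwds)
ValueError: attempt to get argmax of an empty sequence
```

```bash
python3 - <<'E'
from h import *
c=read_camera("top"); np.set_printoptions(precision=4,suppress=True)
C=cloud(c); im=c["color"]; hsv=cv2.cvtColor(im,cv2.COLOR_RGB2HSV)
roi=np.zeros(im.shape[:2],bool); roi[218:270,388:442]=1
wm=np.zeros_like(roi);wm[245:265,418:440]=1
wm&=C[...,2]>.047
ys,xs=np.where(wm&(hsv[...,2]>130)); print("white",len(xs),xs.mean(),ys.mean(),at_z(c,(xs.mean(),ys.mean()),.052))
bx=roi&(abs(C[...,2]-.03)<.006); print("box",cv2.minAreaRect(C[...,:2][bx].astype(np.float32)))
for px in [(261,230),(309,226),(285,228),(284,215),(283,205)]: print(px,at_depth(c,px),at_z(c,px,.108))
f=np.zeros_like(roi); f[95:215,235:330]=1
for z0,z1 in [(.105,.13),(.165,.2)]:
    m=f&(C[...,2]>z0)&(C[...,2]<z1); print(z0,m.sum(),cv2.minAreaRect(C[...,:2][m].astype(np.float32)))
r=np.zeros_like(roi); r[217:240,245:325]=1
b=r&(C[...,2]>.085)&(C[...,2]<.13)
print("bar",b.sum(),cv2.minAreaRect(C[...,:2][b].astype(np.float32)))
im2=cv2.resize(im[100:280,220:450],None,fx=3.4,fy=3.3,interpolation=cv2.INTER_CUBIC)
cv2.imwrite("pics/crop1.png",im2[:,:,::-1])
E
```

```text
white 79 427.6835443037975 254.73417721518987 [ 0.4443 -0.3522  0.052 ]
box ((0.4804225265979767, -0.3209015727043152), (0.15384842455387115, 0.14915573596954346), 85.74188232421875)
(261, 230) [0.5223 0.126  0.1098] [0.5223 0.1262 0.108 ]
(309, 226) [ 0.5312 -0.0079  0.1122] [ 0.5314 -0.0079  0.108 ]
(285, 228) [0.5269 0.0594 0.1061] [0.5268 0.0593 0.108 ]
(284, 215) [0.5633 0.0618 0.1066] [0.5632 0.0617 0.108 ]
(283, 205) [0.5918 0.0645 0.1032] [0.5914 0.0642 0.108 ]
0.105 2064 ((0.6869680881500244, 0.07292598485946655), (0.24259386956691742, 0.18355657160282135), 3.5574159622192383)
0.165 1100 ((0.6989587545394897, 0.07388120889663696), (0.06954865902662277, 0.18364697694778442), 3.5070695877075195)
bar 389 ((0.5370824933052063, 0.06421634554862976), (0.04269203916192055, 0.16081218421459198), 3.669135332107544)
```

View pics/crop1.png

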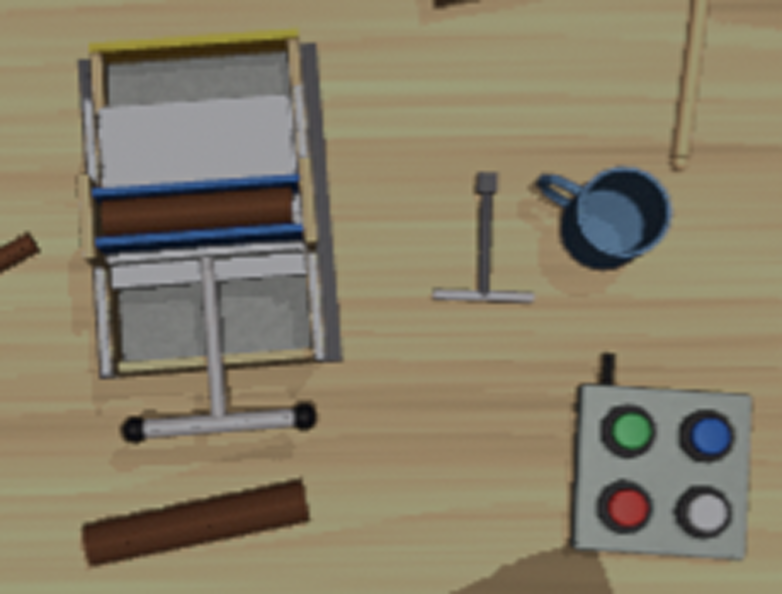

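```bash
cat >> h.py <<'E'
from scipy.spatial.transform import Rotation as Ro
def st():
    s=robot.sense(); q=s["tcp_rot"]; R=Ro.from_quat([q[1],q[2],q[3],q[0]]).as_matrix()
    return s,R
def go(target,ydir=None,shift=None):
    """cm shift in tool axes to target TCP, and rotvec (deg) to level with y along ydir"""
    s,R=st(); d=np.array(target)-s["ee_pos"]
    print("t",s["clock"],"pos",s["ee_pos"].round(4),"F",s["ft_force"].round(2),"grip",round(s["grip_width"],4))
    print("tool x",R[:,0].round(3),"y",R[:,1].round(3),"z",R[:,2].round(3),"q",s["q"].round(3))
    print("shift cm",(R.T@d*100).round(2))
    if ydir is not None:
        y=np.array([np.cos(ydir),np.sin(ydir),0]); 
        if y@R[:,1]<0:y=-y
        x=np.array([0,0,-1.]); T=np.stack([x,y,np.cross(x,y)],1)
        print("turn deg",np.degrees(Ro.from_matrix(R.T@T).as_rotvec()).round(2),"then shift",(T.T@d*100).round(2))
E
python3 - <<'E'
from h import *
go([.4437,-.352,.081],np.radians(3.6))
E
```

```text
t 0.9 pos [ 0.2746 -0.5614  0.2366] F [-0.02  0.69  0.44] grip 0.0869
tool x [ 0. -0. -1.] y [ 0.439 -0.898  0.   ] z [-0.898 -0.439 -0.   ] q [-1.295  0.527  1.433  0.     1.181 -0.178]
shift cm [ 15.56 -11.39 -24.39]
turn deg [-67.54   0.    -0.  ] then shift [ 15.56  18.2  -19.84]
```

```bash
python3 -m creep '0 0 0 0 -1.9 -4.07 0;0 0 0 0 -1.9 -4.07 0;0 0 0 0 -1.9 -4.07 0;0 0 0 0 -1.9 -4.07 0;0 0 0 0 -1.9 -4.07 0;0 0 0 0 -1.89 -4.04 0;0 0 0 5 0 0 0;0 0 0 5 0 0 0;0 0 0 4 0 0 0;0 0 0 0 0 0 0' 20
python3 - <<'E'
from h import *
go([.4437,-.352,.060],np.radians(3.6))
E
```

```text
clock: 2.15
ee_pos: [0.4421, -0.3501, 0.0939]
tcp_rot: [-0.157, -0.688, -0.162, 0.69]
ft_force: [-0.4, 0.4, 0.5]
grip_width: 0.0014
t 2.15 pos [ 0.4421 -0.3501  0.0939] F [-0.41  0.38  0.5 ] grip 0.0014
tool x [-0.005  0.006 -1.   ] y [ 0.439 -0.898 -0.007] z [-0.898 -0.439  0.002] q [-0.868  0.652  1.699 -0.     0.799  0.248]
shift cm [ 3.38  0.27 -0.07]
turn deg [-67.54  -0.15   0.42] then shift [3.39 0.15 0.2 ]
```

```bash
python3 -m creep '0 0 0 1.5 0.2 0 0;0 0 0 1 0 0 0;0 0 0 0.5 0 0 0;0 0 0 0.3 0 0 0;0 0 0 0.3 0 0 0;0 0 0 0 0 0 0;0 0 0 0 0 0 0;0 0 0 0 0 0 0;0 0 0 0 0 0 0;0 0 0 0 0 0 0' 20
python3 - <<'E'
from h import *
go([.4437,-.352,.060],np.radians(3.6))
E
```

```text
clock: 3.4
ee_pos: [0.4447, -0.3541, 0.0607]
tcp_rot: [0.16, 0.689, 0.159, -0.689]
ft_force: [-1.1, -0.4, 4.5]
grip_width: 0.0005
t 3.4 pos [ 0.4447 -0.3541  0.0607] F [-1.15 -0.39  4.53] grip 0.0005
tool x [ 0.    -0.001 -1.   ] y [ 0.439 -0.898  0.001] z [-0.898 -0.439 -0.   ] q [-0.869  0.708  1.707 -0.     0.725  0.247]
shift cm [ 0.07 -0.23  0.  ]
turn deg [-6.754e+01  2.000e-02 -4.000e-02] then shift [ 0.07 -0.09 -0.21]
```

```bash
python3 -m creep '0 0 0 0.2 0 0 0;0 0 0 0.1 0 0 0;0 0 0 0.1 0 0 0;0 0 0 0 0 0 0;0 0 0 0 0 0 0;0 0 0 0 0 0 0;0 0 0 0 0 0 0;0 0 0 0 0 0 0;0 0 0 0 0 0 0;0 0 0 0 0 0 0' 20
python3 - <<'E'
from h import *
c=read_camera("top"); im=c["color"]
cv2.imwrite("pics/press1.png",cv2.resize(im[180:300,350:500],None,fx=4,fy=4)[:,:,::-1])
go([.5106,-.357,.091])
E
```

```text
clock: 4.65
ee_pos: [0.4448, -0.3541, 0.06]
tcp_rot: [0.16, 0.689, 0.159, -0.689]
ft_force: [-3.6, 2.7, 27.0]
grip_width: 0.0006
t 4.7 pos [ 0.4448 -0.3541  0.06  ] F [-4.23  3.15 27.26] grip 0.0004
tool x [ 0.001 -0.002 -1.   ] y [ 0.44  -0.898  0.002] z [-0.898 -0.44  -0.   ] q [-0.869  0.709  1.708 -0.     0.722  0.247]
shift cm [-3.09  3.16 -5.78]
```

View pics/press1.png

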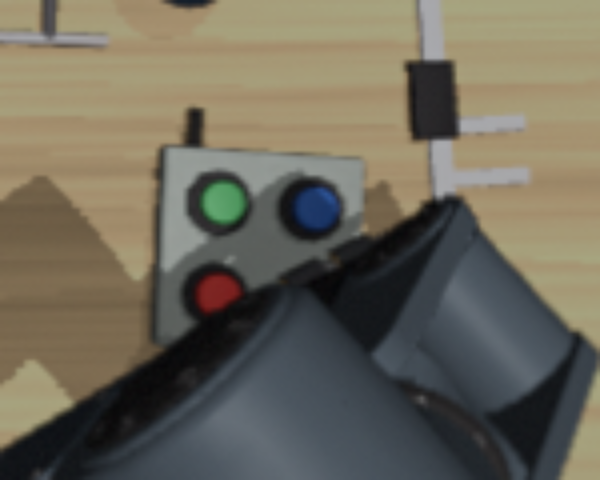

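White is bottomed: the force rose to 27 N at a tip height of 46 mm. Next is blue.

```bash
python3 -m creep '0 0 0 -1.7 0 0 0;0 0 0 -1.7 0 0 0;0 0 0 0 1.0 -1.9 0;0 0 0 0 1.05 -1.9 0;0 0 0 0 1.05 -1.9 0;0 0 0 0 0 0 0;0 0 0 1 0 0 0;0 0 0 0.6 0 0 0;0 0 0 0 0 0 0;0 0 0 0 0 0 0' 20
python3 - <<'E'
from h import *
go([.5106,-.357,.060])
E
```

```text
clock: 5.95
ee_pos: [0.509, -0.3567, 0.0745]
tcp_rot: [-0.159, -0.689, -0.159, 0.689]
ft_force: [-0.2, 0.1, -0.3]
grip_width: 0.0002
t 5.95 pos [ 0.509  -0.3567  0.0745] F [-0.23  0.06 -0.31] grip 0.0002
tool x [-0.  0. -1.] y [ 0.439 -0.899 -0.   ] z [-0.899 -0.439  0.   ] q [-0.791  0.734  1.561  0.     0.847  0.326]
shift cm [ 1.45  0.1  -0.13]
```

```bash
python3 -m creep '0 0 0 0.7 0.05 -0.05 0;0 0 0 0.4 0 0 0;0 0 0 0.4 0 0 0;0 0 0 0.2 0 0 0;0 0 0 0 0 0 0;0 0 0 0 0 0 0;0 0 0 0 0 0 0;0 0 0 0 0 0 0;0 0 0 0 0 0 0;0 0 0 0 0 0 0' 20
python3 - <<'E'
from h import *
go([.5168,-.2895,.091])
E
```

```text
clock: 7.2
ee_pos: [0.5103, -0.3572, 0.0602]
tcp_rot: [0.16, 0.689, 0.159, -0.689]
ft_force: [-2.6, 1.4, 17.0]
grip_width: 0.0001
t 7.2 pos [ 0.5103 -0.3572  0.0602] F [-2.56  1.4  16.96] grip 0.0001
tool x [ 0.001 -0.001 -1.   ] y [ 0.44  -0.898  0.002] z [-0.898 -0.44  -0.   ] q [-7.900e-01  7.560e-01  1.564e+00 -1.000e-03  8.200e-01  3.260e-01]
shift cm [-3.08 -5.79 -3.56]
```

Blue is bottomed at 17 N. Next is green.

```bash
python3 -m creep '0 0 0 -1.6 0 0 0;0 0 0 -1.6 0 0 0;0 0 0 0 -1.9 -1.2 0;0 0 0 0 -1.9 -1.2 0;0 0 0 0 -1.95 -1.15 0;0 0 0 0 0 0 0;0 0 0 1 0 0 0;0 0 0 0.6 0 0 0;0 0 0 0 0 0 0;0 0 0 0 0 0 0' 20
python3 - <<'E'
from h import *
go([.5168,-.2895,.060])
E
```

```text
clock: 8.45
ee_pos: [0.5166, -0.2901, 0.0734]
tcp_rot: [-0.159, -0.689, -0.159, 0.689]
ft_force: [-0.0, -0.3, -1.2]
grip_width: 0.0005
t 8.45 pos [ 0.5166 -0.2901  0.0734] F [-0.01 -0.26 -1.21] grip 0.0005
tool x [-0.  0. -1.] y [ 0.439 -0.899 -0.   ] z [-0.899 -0.439  0.   ] q [-0.7    0.708  1.639 -0.     0.794  0.417]
shift cm [ 1.34 -0.04 -0.05]
```

```bash
python3 -m creep '0 0 0 0.7 0 0 0;0 0 0 0.3 0 0 0;0 0 0 0.3 0 0 0;0 0 0 0.3 0 0 0;0 0 0 0 0 0 0;0 0 0 0 0 0 0;0 0 0 0 0 0 0;0 0 0 0 0 0 0;0 0 0 0 0 0 0;0 0 0 0 0 0 0' 20
python3 - <<'E'
from h import *
go([.529,.030,.18],np.radians(3.6))
E
```

```text
clock: 9.7
ee_pos: [0.517, -0.2901, 0.0602]
tcp_rot: [0.16, 0.689, 0.159, -0.689]
ft_force: [-3.5, -0.1, 17.2]
grip_width: 0.0009
t 9.7 pos [ 0.517  -0.2901  0.0602] F [-3.46 -0.12 17.21] grip 0.0009
tool x [ 0.001 -0.002 -1.   ] y [ 0.44  -0.898  0.002] z [-0.898 -0.44  -0.   ] q [-6.990e-01  7.290e-01  1.645e+00 -1.000e-03  7.660e-01  4.170e-01]
shift cm [-12.03 -28.19 -15.16]
turn deg [-6.752e+01  5.000e-02 -1.100e-01] then shift [-11.98   3.21 -31.87]
```

```bash
python3 -m creep '0 0 0 -4 0 0 0;0 0 0 -4 0 0 0;0 0 0 -4 0 0 0;-9.65 0 0 0 0 0 0;-9.65 0 0 0 0 0 0;-9.65 0 0 0 0 0 0;-9.65 0 0 0 0 0 0;-9.65 0 0 0 0 0 0;-9.65 0 0 0 0 0 0;-9.6 0 0 0 0 0 0' 20
python3 - <<'E'
from h import *
go([.529,.030,.18],np.radians(3.6))
E
```

```text
clock: 10.95
ee_pos: [0.5163, -0.289, 0.177]
tcp_rot: [0.516, 0.483, 0.517, -0.483]
ft_force: [-0.2, 0.7, 0.4]
grip_width: 0.0008
t 10.95 pos [ 0.5163 -0.289   0.177 ] F [-0.16  0.66  0.45] grip 0.0008
tool x [-0.001  0.001 -1.   ] y [ 0.998  0.068 -0.001] z [ 0.068 -0.998 -0.001] q [-0.699  0.557  1.575  0.     1.011 -0.767]
shift cm [ -0.27   3.43 -31.74]
turn deg [ 0.28 -0.07  0.05] then shift [ -0.3    3.27 -31.76]
```

```bash
python3 -m creep '0.28 0 0 0 0.55 -5.3 4.4;0 0 0 0 0.55 -5.3 4.4;0 0 0 0 0.55 -5.3 4.4;0 0 0 0 0.55 -5.3 4.4;0 0 0 0 0.55 -5.3 4.4;0 0 0 0 0.52 -5.26 4.4;0 0 0 1 0 0 4.4;0 0 0 1 0 0 4.4;0 0 0 0 0 0 4.4;0 0 0 0 0 0 4.4' 20
python3 - <<'E'
from h import *
go([.529,.030,.095],np.radians(3.6))
c=read_camera("top");im=c["color"]; hsv=cv2.cvtColor(im,cv2.COLOR_RGB2HSV)
cv2.imwrite("pics/bar1.png",cv2.resize(im[90:270,190:400],None,fx=3.8,fy=3.3)[:,:,::-1])
c=read_camera("side");im=c["color"]
cv2.imwrite("pics/bar1s.png",cv2.resize(im[120:270,220:420],None,fx=4,fy=4)[:,:,::-1])
E
```

```text
clock: 12.2
ee_pos: [0.531, 0.0281, 0.1573]
tcp_rot: [0.513, 0.486, 0.514, -0.486]
ft_force: [0.6, 0.0, 0.1]
grip_width: 0.0439
t 12.2 pos [0.531  0.0281 0.1573] F [0.64 0.05 0.12] grip 0.0439
tool x [-0. -0. -1.] y [ 0.998  0.055 -0.   ] z [ 0.055 -0.998 -0.   ] q [-0.157  0.516  1.743 -0.     0.883 -0.212]
shift cm [ 6.23 -0.19 -0.2 ]
turn deg [-0.45 -0.    0.02] then shift [ 6.23 -0.19 -0.2 ]
```

View pics/bar1.png

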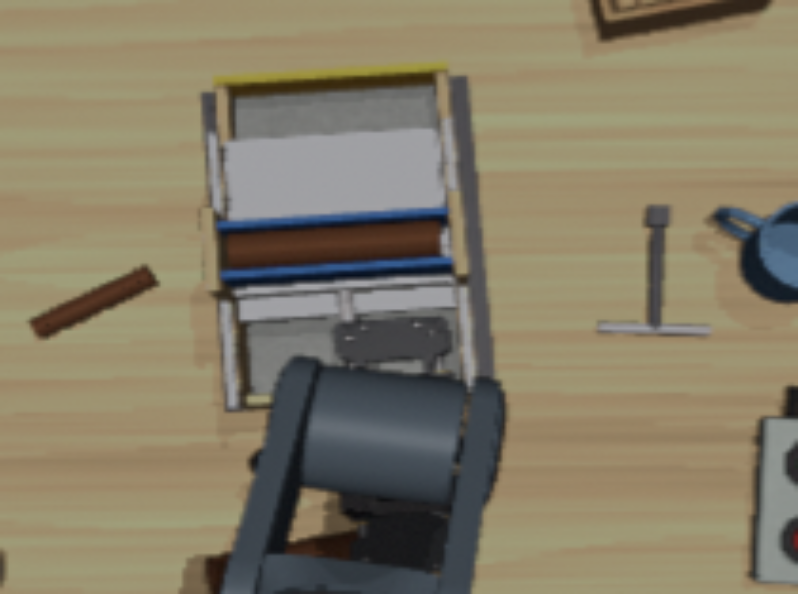

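View pics/bar1s.png

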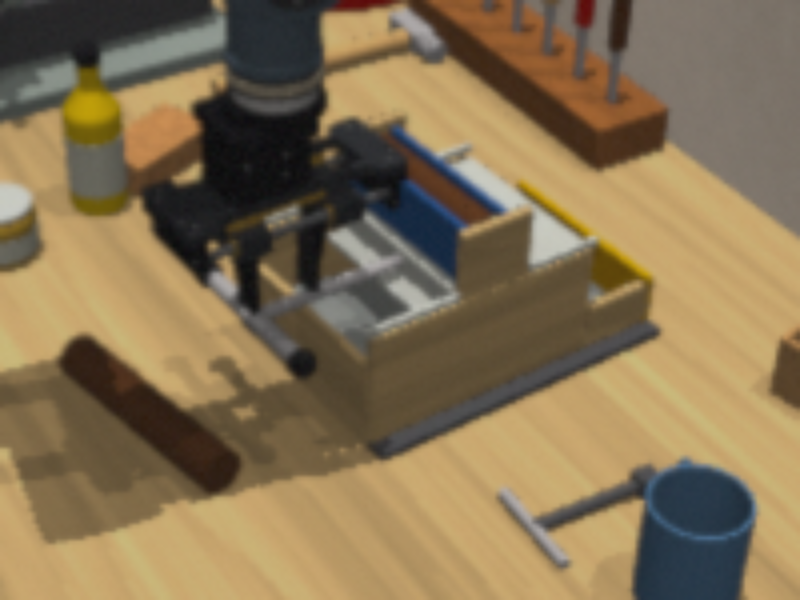

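The open jaws stand above the bar, one finger on each side and beside the rod. The gripper body clears the hopper. I'll go down now.

```bash
python3 -m creep '-0.4 0 0 0.8 -0.2 -0.2 4.4;0 0 0 1 0 0 4.4;0 0 0 1 0 0 4.4;0 0 0 1 0 0 4.4;0 0 0 1 0 0 4.4;0 0 0 0.8 0 0 4.4;0 0 0 0.6 0 0 4.4;0 0 0 0 0 0 4.4;0 0 0 0 0 0 4.4;0 0 0 0 0 0 4.4' 20
python3 - <<'E'
from h import *
go([.529,.030,.095],np.radians(3.6))
c=read_camera("side");im=c["color"]
cv2.imwrite("pics/bar2s.png",cv2.resize(im[150:270,240:400],None,fx=5,fy=5,interpolation=cv2.INTER_CUBIC)[:,:,::-1])
E
```

```text
clock: 13.55
ee_pos: [0.529, 0.0312, 0.0959]
tcp_rot: [0.516, 0.484, 0.516, -0.484]
ft_force: [-0.2, 0.4, 0.3]
grip_width: 0.0441
t 13.55 pos [0.529  0.0312 0.0959] F [-0.23  0.36  0.32] grip 0.0441
tool x [ 0.001 -0.    -1.   ] y [0.998 0.064 0.001] z [ 0.064 -0.998  0.   ] q [-0.152  0.616  1.79   0.     0.735 -0.216]
shift cm [ 0.09 -0.01  0.12]
turn deg [ 0.08  0.01 -0.05] then shift [ 0.09 -0.01  0.12]
```

View pics/bar2s.png

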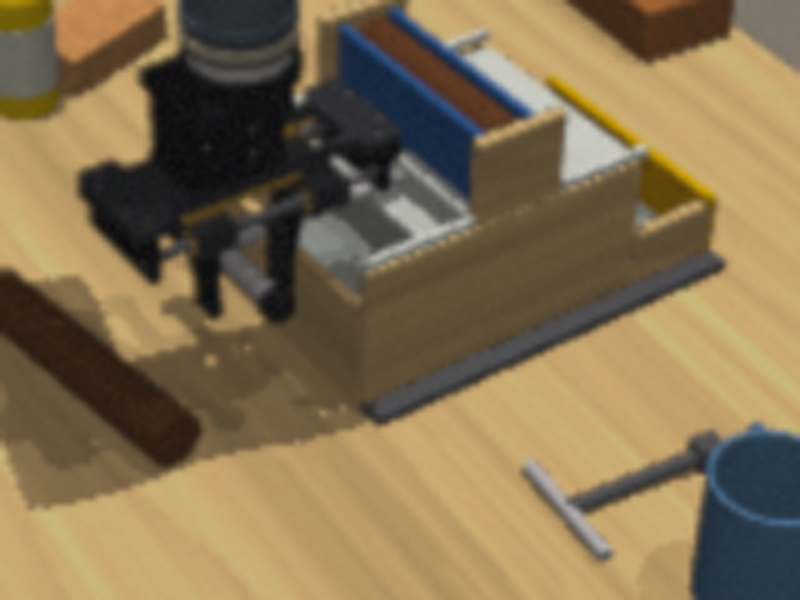

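The side view shows the bar between the fingers, below pad mid-height. I'll close on it.

```bash
python3 -m creep '0 0 0 0 0 0 3;0 0 0 0 0 0 2.2;0 0 0 0 0 0 1.8;0 0 0 0 0 0 1.4;0 0 0 0 0 0 1.2;0 0 0 0 0 0 1.2;0 0 0 0 0 0 1.2;0 0 0 0 0 0 1.2;0 0 0 0 0 0 1.2;0 0 0 0 0 0 1.2' 35
python3 - <<'E'
from h import *
go([.529-.08*.998,.0312-.08*.063,.0955],np.radians(3.6))
E
```

```text
clock: 14.85
ee_pos: [0.529, 0.0313, 0.0956]
tcp_rot: [0.516, 0.484, 0.516, -0.484]
ft_force: [2.8, 2.0, -2.4]
grip_width: 0.0149
t 14.85 pos [0.529  0.0313 0.0956] F [ 2.77  2.02 -2.39] grip 0.0149
tool x [ 0.001 -0.    -1.   ] y [0.998 0.064 0.001] z [ 0.064 -0.998  0.   ] q [-0.152  0.616  1.79   0.     0.735 -0.216]
shift cm [ 0.01 -8.   -0.  ]
turn deg [ 0.08  0.01 -0.03] then shift [ 0.01 -8.    0.01]
```

```bash
python3 -m creep '0 0 0 0 -0.4 0 1.2;0 0 0 0 -0.8 0 1.2;0 0 0 0 -0.8 0 1.2;0 0 0 0 -0.8 0 1.2;0 0 0 0 -0.8 0 1.2;0 0 0 0 -0.8 0 1.2;0 0 0 0 -0.8 0 1.2;0 0 0 0 -0.7 0 1.2;0 0 0 0 -0.6 0 1.2;0 0 0 0 -0.5 0 1.2' 35
python3 - <<'E'
from h import *
go([.529-.078*.998,.0313-.078*.063,.0955],np.radians(3.6))
E
```

```text
clock: 16.1
ee_pos: [0.4614, 0.027, 0.0957]
tcp_rot: [0.517, 0.486, 0.514, -0.482]
ft_force: [8.4, 5.9, -8.3]
grip_width: 0.0152
t 16.1 pos [0.4614 0.027  0.0957] F [ 8.36  5.94 -8.26] grip 0.0152
tool x [ 0.006  0.    -1.   ] y [0.998 0.063 0.006] z [ 0.063 -0.998  0.   ] q [-0.185  0.56   1.962  0.002  0.613 -0.25 ]
shift cm [ 0.01 -1.03 -0.01]
turn deg [ 0.02  0.01 -0.35] then shift [ 0.02 -1.03 -0.01]
```

```bash
python3 -m creep '0 0 0 0 -0.3 0 1.2;0 0 0 0 -0.3 0 1.2;0 0 0 0 -0.2 0 1.2;0 0 0 0 -0.2 0 1.2;0 0 0 0 -0.1 0 1.2;0 0 0 0 0 0 1.2;0 0 0 0 0 0 1.2;0 0 0 0 0 0 1.2;0 0 0 0 0 0 1.2;0 0 0 0 0 0 1.2' 35
python3 - <<'E'
from h import *
go([.529-.078*.998,.0313-.078*.063,.0955],np.radians(3.6))
c=read_camera("top");im=c["color"]
cv2.imwrite("pics/pull1.png",cv2.resize(im[90:270,190:400],None,fx=3.8,fy=3.3)[:,:,::-1])
c=read_camera("side");im=c["color"]
cv2.imwrite("pics/pull1s.png",cv2.resize(im[120:270,220:420],None,fx=4,fy=4)[:,:,::-1])
E
```

```text
clock: 17.35
ee_pos: [0.4519, 0.0263, 0.0957]
tcp_rot: [0.518, 0.486, 0.513, -0.482]
ft_force: [10.2, 7.1, -10.6]
grip_width: 0.0146
t 17.35 pos [0.4519 0.0263 0.0957] F [ 10.24   7.06 -10.65] grip 0.0146
tool x [ 0.009  0.    -1.   ] y [0.998 0.063 0.009] z [ 0.063 -0.998  0.   ] q [-0.191  0.553  1.987  0.003  0.593 -0.256]
shift cm [ 0.02 -0.07 -0.01]
turn deg [-0.01  0.02 -0.49] then shift [ 0.02 -0.07 -0.01]
```

View pics/pull1.png

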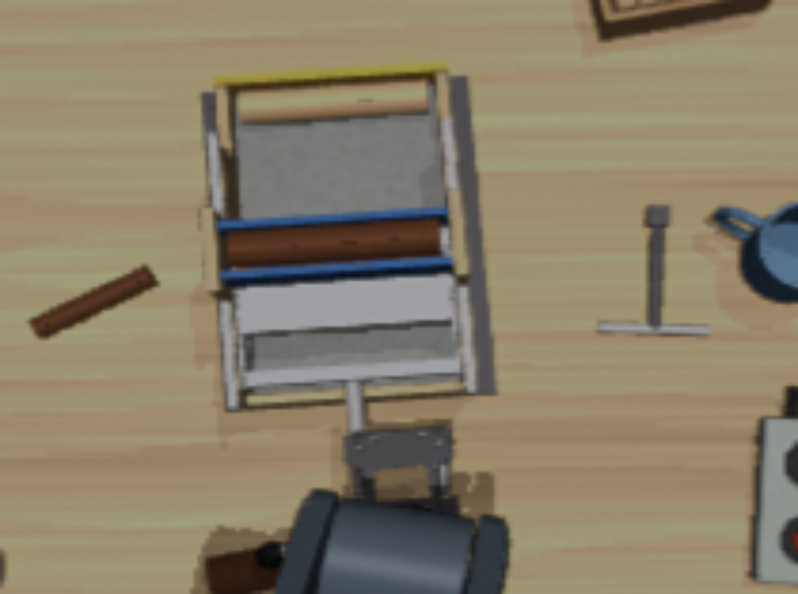

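View pics/pull1s.png

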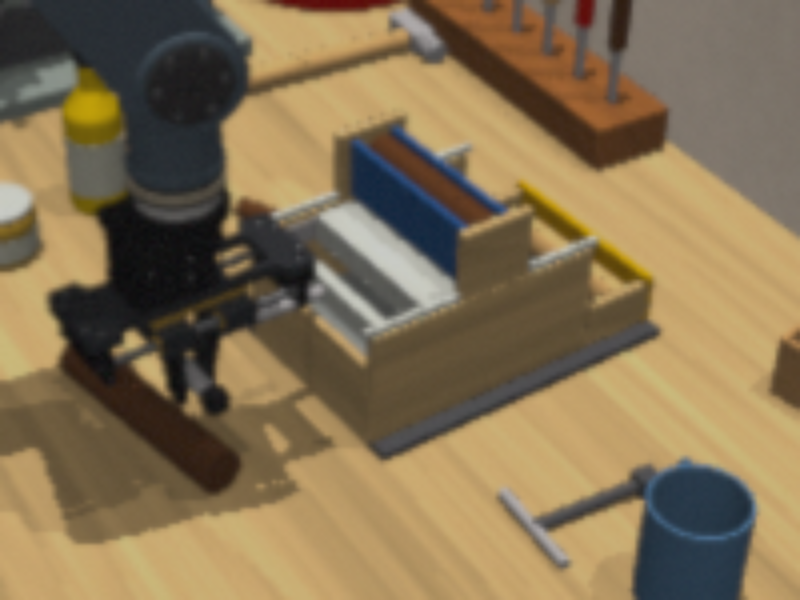

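The pale blank lies at the yellow lip, (333,103) in the crop, and the hopper still holds its stack. To be sure of the stop I'll pull 4 mm further and watch the force.

```bash
python3 -m creep '0 0 0 0 -0.1 0 1.2;0 0 0 0 -0.1 0 1.2;0 0 0 0 -0.1 0 1.2;0 0 0 0 -0.1 0 1.2;0 0 0 0 0 0 1.2;0 0 0 0 0 0 1.2;0 0 0 0 0 0 1.2;0 0 0 0 0 0 1.2;0 0 0 0 0 0 1.2;0 0 0 0 0 0 1.2' 35
python3 - <<'E'
from h import *
go([.529,.0313,.0955],np.radians(3.6))
E
```

```text
clock: 18.7
ee_pos: [0.4518, 0.0262, 0.0958]
tcp_rot: [0.519, 0.489, 0.511, -0.48]
ft_force: [17.0, 11.6, -15.8]
grip_width: 0.0147
t 18.7 pos [0.4518 0.0262 0.0958] F [ 16.97  11.61 -15.84] grip 0.0147
tool x [ 0.017  0.    -1.   ] y [0.998 0.061 0.017] z [ 0.061 -0.998  0.001] q [-0.192  0.551  1.993  0.006  0.581 -0.259]
shift cm [ 0.16  7.73 -0.03]
turn deg [-0.09  0.04 -0.96] then shift [ 0.03  7.73 -0.02]
```

The TCP held still while the force rose to 17 N, so the slide is at its stop. I'll ease it back.

```bash
python3 -m creep '0 0 0 0 0.3 0 1.2;0 0 0 0 0.5 0 1.2;0 0 0 0 0.7 0 1.2;0 0 0 0 0.7 0 1.2;0 0 0 0 0.7 0 1.2;0 0 0 0 0.7 0 1.2;0 0 0 0 0.7 0 1.2;0 0 0 0 0.7 0 1.2;0 0 0 0 0.7 0 1.2;0 0 0 0 0.6 0 1.2' 35
python3 -m creep '0 0 0 0 0.6 0 1.2;0 0 0 0 0.5 0 1.2;0 0 0 0 0.4 0 1.2;0 0 0 0 0.3 0 1.2;0 0 0 0 0.2 0 1.2;0 0 0 0 0.2 0 1.2;0 0 0 0 0.1 0 1.2;0 0 0 0 0 0 1.2;0 0 0 0 0 0 1.2;0 0 0 0 0 0 1.2' 35
python3 - <<'E'
from h import *
go([.529,.0313,.0955],np.radians(3.6))
E
```

```text
clock: 19.95
ee_pos: [0.5073, 0.0299, 0.0956]
tcp_rot: [0.516, 0.484, 0.516, -0.483]
ft_force: [4.3, 1.8, -2.6]
grip_width: 0.0148
clock: 21.2
ee_pos: [0.5297, 0.0313, 0.0956]
tcp_rot: [0.516, 0.484, 0.516, -0.484]
ft_force: [1.9, 0.6, 1.4]
grip_width: 0.0151
t 21.2 pos [0.5297 0.0313 0.0956] F [1.93 0.6  1.39] grip 0.0151
tool x [-0. -0. -1.] y [ 0.998  0.064 -0.   ] z [ 0.064 -0.998  0.   ] q [-0.152  0.617  1.788 -0.     0.737 -0.216]
shift cm [ 0.01 -0.07 -0.  ]
turn deg [0.08 0.   0.01] then shift [ 0.01 -0.07 -0.  ]
```

```bash
python3 -m creep '0 0 0 0 0.05 0 1.3;0 0 0 0 0 0 1.6;0 0 0 0 0 0 1.8;0 0 0 0 0 0 2.2;0 0 0 0 0 0 2.8;0 0 0 0 0 0 3.6;0 0 0 0 0 0 4.4;0 0 0 0 0 0 4.4;0 0 0 0 0 0 4.4;0 0 0 0 0 0 4.4' 35
python3 -m creep '0 0 0 -1 0 0 4.4;0 0 0 -1 0 0 4.4;0 0 0 -1.5 0 0 4.4;0 0 0 -2 0 0 4.4;0 0 0 -3 0 0 4.4;0 0 0 -3 0 0 4.4;0 0 0 0 0 4 4.4;0 0 0 0 0 5 4.4;0 0 0 0 0 5 4.4;0 0 0 0 0 5 4.4' 35
python3 -m creep '0 0 0 0 -1 5 4.4;0 0 0 0 -1 5 4.4;0 0 0 0 -1 4 4.4;0 0 0 0 0 0 4.4;0 0 0 0 0 0 4.4;0 0 0 0 0 0 4.4;0 0 0 0 0 0 4.4;0 0 0 0 0 0 4.4;0 0 0 0 0 0 4.4;0 0 0 0 0 0 4.4' 35
python3 - <<'E'
from h import *
np.set_printoptions(precision=4,suppress=True)
c=read_camera("top");im=c["color"]
cv2.imwrite("pics/end.png",cv2.resize(im[90:270,140:460],None,fx=2.5,fy=2.5)[:,:,::-1])
for px in [(261,230),(309,226),(285,228),(277,121)]: print(px,at_depth(c,px))
cl=cloud(c); print("bar ball z check")
r=np.zeros(im.shape[:2],bool); r[217:240,245:325]=1
b=r&(cl[...,2]>.085)&(cl[...,2]<.13); print("bar",b.sum(),cv2.minAreaRect(cl[...,:2][b].astype(np.float32)))
s=robot.sense(); print(s["clock"],s["ee_pos"],s["ft_force"])
c=read_camera("side");im=c["color"]
cv2.imwrite("pics/ends.png",im[:,:,::-1])
E
```

```text
clock: 22.45
ee_pos: [0.5303, 0.0314, 0.0956]
tcp_rot: [0.516, 0.484, 0.516, -0.484]
ft_force: [-0.2, 0.4, -1.0]
grip_width: 0.0439
clock: 23.7
ee_pos: [0.5426, -0.1597, 0.2119]
tcp_rot: [0.516, 0.484, 0.515, -0.483]
ft_force: [0.8, -0.6, -0.6]
grip_width: 0.0442
clock: 24.95
ee_pos: [0.5215, -0.2998, 0.2105]
tcp_rot: [0.516, 0.484, 0.516, -0.484]
ft_force: [-0.1, 0.3, -0.2]
grip_width: 0.0441
(261, 230) [0.5222 0.126  0.1099]
(309, 226) [ 0.5312 -0.0079  0.1125]
(285, 228) [0.5268 0.0593 0.1072]
(277, 121) [0.8492 0.0834 0.0448]
bar ball z check
bar 390 ((0.5371256470680237, 0.06400129199028015), (0.042669691145420074, 0.16037492454051971), 3.660097360610962)
25.0 [ 0.5215 -0.2998  0.2105] [-0.0674  0.1658 -0.2037]
```

View pics/end.png

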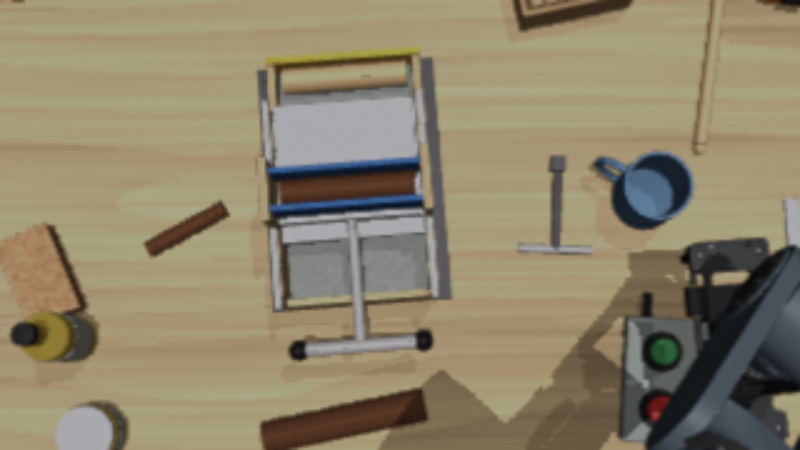

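View pics/ends.png

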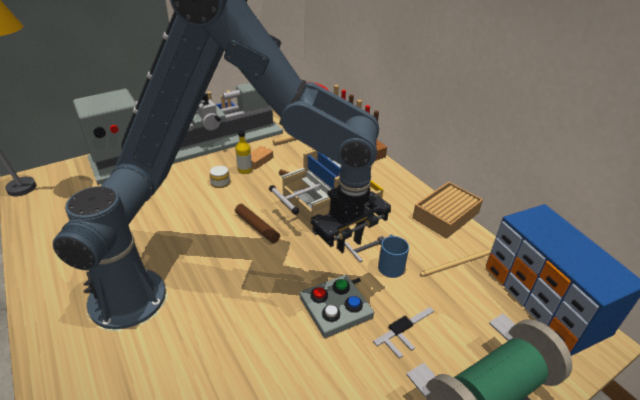

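The bar is back at its starting position within 0.1 mm. The pale blank is in the tray (about 150 mm behind the origin, top at z = 45 mm), and the keys look up. The arm is clear, so I'm handing in.

```bash
python3 -c "
from rig import sign_off
print(sign_off())"
```

```text
the job is handed in; nothing more can be done
None
```

I ordered one blank and handed the job in at about 25 s of the 51 s allowed; the hand-in reports no verdict.

- **Keys:** I pressed white, then blue, then green, one at a time. Each went down to its end stop, with the force rising to 27, 17 and 17 N at 6 mm of travel. I kept clear of the red key.
- **Slide:** I gripped the crossbar beside the rod and pulled it once, about 77 mm. It stopped moving there while the force rose to 17 N. I then eased it back at about 5 cm/s and let go once it was home.

**Last checks:**
- The bar is within 0.1 mm of where it started.
- The pale blank lies in the tray about 150 mm behind the feeder's origin, with its top at 45 mm.
- A dark blank still shows in the hopper. I could not see blank_2 underneath it.
- All four keys look up in the side view.
- The mug, tin, bottle, sanding block, chuck key and caliper look undisturbed, though I did not measure them.
- The arm is clear of everything, with about 0 N at the wrist.

No check failed or disagreed.

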